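# Chock a pipe on a sloped stand and draw off the sliding stop

## Robot

A 6-joint arm with a two-finger parallel gripper is mounted at the origin on a cart in front of the work surface, level with it; the furniture and walls round the work are solid. World frame = base frame: x ahead of the robot, y to its left, z up, the work surface at z = 0. Lengths are in mm, angles in rad, forces in N, time in s.
With the tool pointing down it reaches from about 350 to 1000 mm from the base axis. Payload 7.1 kg.
Tool frame: the origin (TCP) lies between the finger pads; the fingertips stand 11 mm ahead of it and the grasp point (between the pads) lies 8 mm behind it (arm.finger_overhang is the distance from the TCP to the fingertips, in mm); z points along the fingers, y is the line along which they close (so a half turn about z gives the same grasp; the last joint's range is limited). The gripper opens to 85 mm and grips with 20 to 120 N. Pads are 22 mm wide; open, the fingers measure 114 mm over their backs; the gripper's body (76 mm by 85 mm) begins 54 mm behind the grasp point. The pads swing forward as they close: fully open they stand 13 mm farther back than shut.
Start: joints at [1.324, 0.423, 1.63, -0, 1.089, -0.019], TCP at [141.116, 608.844, 242.319] pointing down, gripper open.
Joint ranges: [-3, 3], [-0.9, 2.11], [0.09, 2.58], [-1.31, 4.45], [0.11, 2.69], [-2.54, 2.54]. Speed limits (rad/s): [2.39, 2.39, 3.01, 3.14, 3.14, 3.14].

## Interface

Orientations are given as a unit quaternion [w, x, y, z].
In Python, from station import arm gives the robot as it stands.
- The arm moves only by the tool carry_out, never from a script. Its arguments are lists of equal length, an entry for each row: "rotation": the turn, a rotation vector about the world's x, y, z in rad, a list of three; "xyz": the shift along the world's x, y, z in mm, a list of three; "gripper": the closure in counts, from 0 (fully open) to 255 (shut). In form: {"rotation": [[ax, ay, az], ...], "xyz": [[dx, dy, dz], ...], "gripper": [gripper, ...]}. A call has 1 to 20 rows; each row shifts and turns the commanded pose from where the row before left it; what a row does not reach is not made up. A row lasts 1/8 s, in which the tool goes at most 62.5 mm and 10.7 degrees, less where a joint would pass 70% of its speed; a pose out of reach is approached as far as the arm can. A call with a gripper value outside its range is refused whole. The fingers move at their own pace and stop on an object; the grip force is fixed at half the most. Time passes only in rows, so rows that do not move let the fingers close. It gives the time, the measured TCP pose, the force, the opening and the grip force at its end, in the units of the state.
- arm.sense(): the state, without advancing time (a new reading comes with each control period).
- arm.read_camera(name): name is "scene" or "top" or "wrist"; returns (picture, depth): 384x512x3 uint8, blue, green, red; 384x512 float32, mm along the optical axis (not along the pixel's ray), 0 where there is no reading.
- arm.camera_params(name): a dict with "fx", "fy", "cx", "cy" (pixels), "world_from_camera" (4x4, takes a point from camera to world coordinates); the wrist camera has in their place "hand_eye" (4x4, takes a point from camera to tool coordinates, whose origin is the TCP and whose axes are the flange's). Camera axes: x right, y down, z forward; pixel columns grow to the right and rows downward; lengths in mm; the calibration is good to about 2 mm. A picture is of the moment at which its call begins: read the wrist's pose just before it. camera_params takes no time and is no camera call.
- arm.finish_job(): hands the job in; it is judged then, once.
The state is a dict: "clock": time; "q": joint angles; "joint_velocities": joint speeds; "joint_efforts": joint torques, N m; "position": TCP position; "eef_rot": TCP orientation; "ft_force": force on the tool from outside, world axes, zero at the start; "moment": the same for the moment, N m; "finger_gap": finger opening in mm; "grip_force": force on a finger pad.
Only numpy, scipy, OpenCV 4.12 (cv2) and the standard library are available. Lean on these libraries where they do the work, as an engineer would, in place of code of your own. Each camera call takes 0.05 s, during which the arm holds its last target. There are 200 camera calls.

## Task

The pipe on the sloped stand is to be held by the wedge chock instead of by the sliding stop. Set the chock flat on the deck between the two prongs of the stop, thin edge towards the pipe, and push it gently uphill against the middle of the pipe's low side until the pipe has rolled up to the bolt heads in the head rail and is nipped there: keep a steady push of about 12 N for a second, never as much as 20 N, and do not bear down on the deck. Then let go of the chock and draw the stop fully back downhill by its handle, so that the pipe stays there with only the chock holding it; leave the other things on the table where they are.

Things in the scene. Friction and masses are not known exactly. Their poses are not given: they have to be found in the camera images.
- head_rail: Bar 16 x 200 x 36 mm fixed across the stand's high end. Origin: on the deck, middle of the foot of its downhill face. Axes: x uphill along the deck, y along the bar (left, looking uphill), z square to the deck. Two bolt heads (16 mm, 50 mm either side, 24 mm up) stand out 3 to 17 mm downhill; they are rigid but set differently each time, and this is not measured: the pipe stops on them.
- stand: Fixed stand, dark steel deck 250 x 220 mm, falling at 5 degrees roughly towards the robot (turned up to 0.25 rad). Origin on the table under its middle, z up, x uphill. Deck reaches 234 mm downhill of the rail's face; low edge 18 mm above the table. Two keeper straps 15 mm high over the prongs, 144 mm downhill of the rail's face, 60 to 90 mm either side of the middle.
- pipe: Steel pipe, 48.3 mm outside diameter, 190 mm long, about 1.2 kg, free to roll. Origin: middle of its axis; y is its axis (parallel to the rail); x, z turn as it rolls. At the start it leans on the prongs of the stop, its axis 44 mm downhill of the rail's face and 24 mm over the deck, 3 to 17 mm short of the bolt heads. Deck friction takes up part of a push on the chock.
- chock: Loose dark steel wedge, 65 x 44 x 42 mm, 0.4 kg, lying flat on the table. Origin: underside, below the middle of its heel, a block 28 mm long (x), 44 wide (y), 42 high, to be gripped across y. x points to the toe: the flat 45 degree face falls from 14 mm (heel's top edge) to the blunt toe 51 mm ahead. When it touches the pipe squarely on the deck, the pipe's axis is 66 mm uphill of this origin.
- stop (a joint): Travel of the sliding stop downhill, m: 0 in (holds the pipe), 0.05 fully back; stays where left (about 4 N friction). A flat steel fork: prongs 8 mm wide, 10 mm high, 138 mm apart inside, ends holding the pipe's low side; joined by a cross bar 16 x 156 x 10 mm, its middle 177 mm downhill of the rail's face at 0. Chock and fingers have room between the prongs.
- stop_handle (a point): Middle of the upright handle tab on the middle of the stop's cross bar, 34 mm above the deck; the tab is 24 mm wide (across the slope), 14 mm thick (along the slope) and its top is 46 mm above the deck. It moves with the stop.
- setup_block: Bystander: steel block with holes, 26 x 76 x 51 mm, loose. Origin centre of underside.
- angle_iron: Bystander: short piece of angle iron, 30 x 90 x 34 mm, loose. Origin centre of underside.
- marker_pen: Bystander: white marker with a black cap, 138 mm long, loose. Origin centre of underside.
- hex_nut: Bystander: dark hex nut, 30 x 35 x 16 mm, loose. Origin centre of underside.
Mind the look-alikes: they are no part of the job. Leave any turquoise look-alike of the chock alone. Of the things shaped like the pipe, the steel one is meant.

How it is judged (in metres and radians):
On the way, in this order (a step that is already met when the one before it is completed fails the run):
1. the chock presses on the pipe with more than 4 N and so nips it against the bolt heads in the head rail with more than 1 N, for 0.3 s (contact force between pipe and head_rail above 1 N and contact force between chock and pipe above 4 N), for 0.3 s.
2. the stop is drawn back by more than 40 mm (value of joint stop above 0.04 m), for 0.2 s.
At the end, for the whole second after the job is handed in: The stop is drawn back more than 40 mm; the pipe is at rest on the deck, parallel to the head rail within 0.05 rad and still uphill of where it leaned on the stop (axis less than 42.5 mm from the rail's face); the chock lies flat on the deck, at rest, and touches the pipe (value of joint stop above 0.04 m and x of pipe in the frame of head_rail above -0.0425 m and z of pipe in the frame of head_rail between 0.02 and 0.028 m and angle between the y axis of pipe and the y axis of head_rail, either way round below 0.05 rad and contact force between chock and pipe above 0.1 N and z of chock in the frame of head_rail below 0.005 m and angle between the z axis of chock and the z axis of head_rail, either way round below 0.1 rad and linear speed of each of pipe, chock below 0.01 m/s).
It fails at once if the chock is forced: it presses on the pipe with 16 N or more (contact force between chock and pipe above 16 N).
It fails at once if the chock is borne down on: it presses on the stand with 25 N or more while it presses on the pipe (contact force between chock and stand above 25 N and contact force between chock and pipe above 2 N).
It fails at once if the pipe rolls downhill past its start by more than 10 mm (x of pipe in the frame of head_rail below -0.054 m).
It fails at once if a bystander (setup block, angle iron, marker or nut) is moved by more than 30 mm (distance of any of setup_block, angle_iron, marker_pen, hex_nut from where it was at the start of the episode above 0.03 m).
It also fails if it takes over 72 s, if anything falls off the work surface, if the arm or the gripper's body presses on something with over 40 N, if the wrist force passes 120 N, or if a joint passes its speed limit or range.

## Working session

There is one attempt and no reset: what is moved stays moved. The work goes in short steps, Python scripts to look and compute and a tool call to move; the robot and the scene stay as the last step left them, time stands still between calls to the robot, and variables do not carry over. Pictures are saved under pics/ and viewed, at most 10 in all, crops included, and the job is handed in when it is done.

Besides the shell and the picture viewer there is one more tool, called after "Call:" in YAML: its name, and indented under it one key for each argument. carry_out: Moves the arm, as the interface text tells. Its arguments: {"type":"object","properties":{"rotation":{"type":"array","items":{"type":"array","items":{"type":"number"}}},"xyz":{"type":"array","items":{"type":"array","items":{"type":"number"}}},"gripper":{"type":"array","items":{"type":"number"}}},"required":["rotation","xyz","gripper"]}

```bash
mkdir -p pics; ls; cat > h.py <<'E'
import numpy as np, cv2
from scipy.spatial.transform import Rotation as R
from station import arm
def cam(name):
    s=arm.sense(); p=arm.camera_params(name); im,d=arm.read_camera(name)
    if name=='wrist':
        T=np.eye(4); w,x,y,z=s['eef_rot']; T[:3,:3]=R.from_quat([x,y,z,w]).as_matrix(); T[:3,3]=s['position']
        W=T@np.array(p['hand_eye'])
    else: W=np.array(p['world_from_camera'])
    v,u=np.mgrid[:384,:512]
    P=np.stack([(u-p['cx'])/p['fx']*d,(v-p['cy'])/p['fy']*d,d],-1)@W[:3,:3].T+W[:3,3]
    P[d==0]=np.nan
    return im,d,P,W,p
def ray(u,v,z,W,p):
    r=W[:3,:3]@np.array([(u-p['cx'])/p['fx'],(v-p['cy'])/p['fy'],1]); o=W[:3,3]
    return o+r*(z-o[2])/r[2]
E
python3 - <<'E'
from h import *
for n in ['scene','top']:
    im,d,P,W,p=cam(n); cv2.imwrite(f'pics/{n}0.png',im); np.savez(f'{n}0.npz',im=im,P=P); print(n,W.round(2).tolist(),p['fx'])
print(arm.sense())
E
```

```text
pics
scene [[0.78, -0.49, 0.39, 60.61], [-0.63, -0.61, 0.48, -620.45], [0.0, -0.62, -0.78, 1055.37], [0.0, 0.0, 0.0, 1.0]] 391.9162134110198
top [[0.01, -0.99, 0.1, 382.89], [-1.0, -0.01, -0.01, 3.87], [0.01, -0.1, -0.99, 1409.83], [0.0, 0.0, 0.0, 1.0]] 385.4476134626199
{'clock': 0.1, 'q': array([ 1.32397725e+00,  4.23778296e-01,  1.63060394e+00, -2.45954536e-05,
        1.08858718e+00, -1.90220442e-02]), 'joint_velocities': array([-0.00023028, -0.00113681, -0.00241909,  0.00071885,  0.00012476,
       -0.00167838]), 'joint_efforts': array([-2.61777177e-04, -5.58424973e+01, -2.82442796e+01, -5.01046031e-05,
        3.00441592e-03, -1.63383811e-05]), 'position': array([141.02441201, 608.39826758, 241.61853068]), 'eef_rot': array([-8.04353054e-05,  1.13646710e-01,  9.93520987e-01, -6.83751995e-04]), 'ft_force': array([ 0.02195917,  0.20917082, -0.12033754]), 'moment': array([-0.04259089,  0.01332417, -0.02379794]), 'grip_force': 0.0, 'finger_gap': 85.33145303477008}
```

View pics/top0.png

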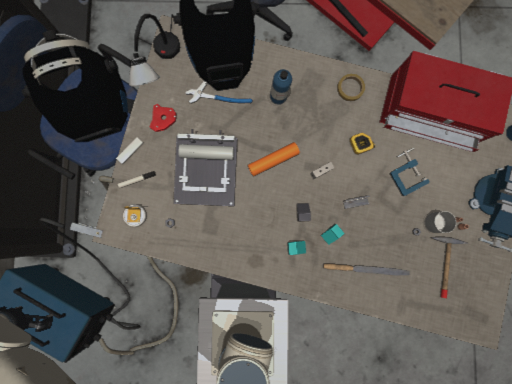

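View pics/scene0.png

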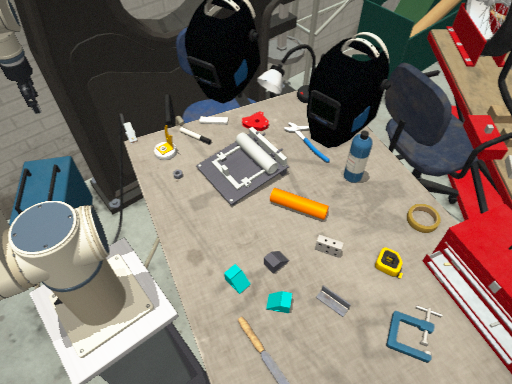

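The top view shows the steel pipe at (206,152) on the stand and an orange look-alike pipe at (274,159). The dark chock is at (303,212), with turquoise look-alikes at (297,247) and (333,234). The steel pipe and the dark chock fit the description, and I'll confirm them in one enlarged crop while measuring.

```bash
python3 - <<'E'
from h import *
t=np.load('top0.npz'); im,P=t['im'],t['P']; s=np.load('scene0.npz')
a=cv2.resize(im[120:215,165:245],None,fx=5,fy=5,interpolation=cv2.INTER_CUBIC)
b=cv2.resize(s['im'][235:300,245:310],(380,475),interpolation=cv2.INTER_CUBIC)
cv2.imwrite('pics/crop.png',np.hstack([a,b]))
for n,f,(r0,r1,c0,c1) in [('top',t,(198,226,290,318)),('scene',s,(240,280,255,295))]:
    Q=f['P'][r0:r1,c0:c1].reshape(-1,3); I=f['im'][r0:r1,c0:c1].reshape(-1,3)
    m=(Q[:,2]>8)&(I.max(1)<100); q=Q[m]; print(n,m.sum(),q.min(0).round(),q.max(0).round())
    h=q[q[:,2]>36]; print('top face',len(h),h.mean(0).round(1)); r=cv2.minAreaRect(h[:,:2].astype(np.float32)); print(r, cv2.minAreaRect(q[:,:2].astype(np.float32)))
for u,v in [(180,200),(232,200),(206,205),(206,152),(183,147),(232,150),(205,190),(206,137),(180,137),(235,137),(178,165),(234,165)]: print(u,v,P[v,u].round(1))
E
```

```text
top 220 [ 432. -233.    8.] [ 495. -187.   49.]
top face 117 [ 447.  -212.3   41.3]
((448.0791015625, -211.51095581054688), (32.408653259277344, 43.72574234008789), 0.9130300283432007) ((463.4960632324219, -210.3046417236328), (63.18342208862305, 45.56339645385742), 1.273461103439331)
scene 182 [ 430. -236.    8.] [ 490. -191.   42.]
top face 39 [ 451.2 -217.3   39.1]
((448.6976623535156, -214.3417205810547), (37.072113037109375, 42.19237518310547), 2.3767659664154053) ((459.8968811035156, -213.72552490234375), (60.716426849365234, 44.162071228027344), 1.9864187240600586)
180 200 [498.6 233.6  19.4]
232 200 [501.2  45.6  21.7]
206 205 [483.5 141.6  -4.1]
206 152 [663.3 137.8  82. ]
183 147 [681.4 219.9  75. ]
232 150 [672.2  47.   80.2]
205 190 [531.3 139.6  65.1]
206 137 [717.9 139.6  77.9]
180 137 [717.8 232.   72.5]
235 137 [740.5  39.4  -5.1]
178 165 [624.  242.4  34.7]
234 165 [628.2  40.5  28.2]
```

View pics/crop.png

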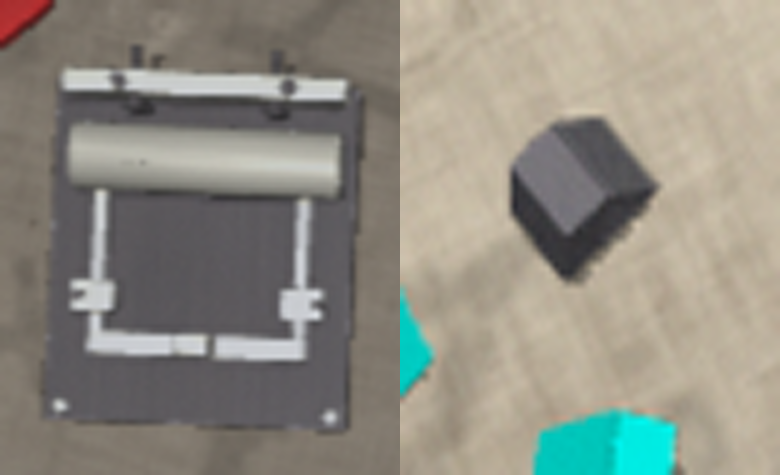

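The crop confirms the dark wedge: its toe points roughly to world +x and its heel is near (446,-212). It also shows the steel pipe leaning on the white fork. The next step is a close look over the stand.

Call:
carry_out:
  rotation:
    - [0, 0, 0.014]
    - [0, 0, 0.014]
    - [0, 0, 0.014]
    - [0, 0, 0.014]
    - [0, 0, 0.014]
    - [0, 0, 0.014]
    - [0, 0, 0.014]
    - [0, 0, 0.014]
    - [0, 0, 0.014]
    - [0, 0, 0.014]
    - [0, 0, 0.014]
    - [0, 0, 0.014]
    - [0, 0, 0.014]
    - [0, 0, 0]
  xyz:
    - [30, -36, 6]
    - [30, -36, 6]
    - [30, -36, 6]
    - [30, -36, 6]
    - [30, -36, 6]
    - [30, -36, 6]
    - [30, -36, 6]
    - [30, -36, 6]
    - [30, -36, 6]
    - [30, -36, 6]
    - [30, -36, 6]
    - [30, -36, 6]
    - [30, -36, 6]
    - [0, 0, 0]
  gripper: [0, 0, 0, 0, 0, 0, 0, 0, 0, 0, 0, 0, 0, 0]

```text
clock: 1.85
position: [532.7, 138.7, 320.4]
eef_rot: [0.0, 0.025, 1.0, -0.0]
ft_force: [-0.1, 0.6, 0.4]
finger_gap: 85.6
grip_force: 0.0
```

```bash
python3 - <<'E'
from h import *
s=arm.sense(); print(s['clock'],s['position'],s['eef_rot'],s['ft_force'])
im,d,P,W,p=cam('wrist'); cv2.imwrite('pics/w1.png',im); np.savez('w1.npz',im=im,P=P,W=W); print(p)
E
```

```text
1.85 [532.74425804 138.72717065 320.36280361] [ 3.71084641e-04  2.46860358e-02  9.99695177e-01 -1.22841839e-04] [-0.11111484  0.5905314   0.35967502]
{'fx': 272.5164538403554, 'fy': 272.5164538403554, 'cx': 257.67830118762623, 'cy': 190.37329826040659, 'hand_eye': array([[ 7.86591325e-04, -9.45687765e-01, -3.25075426e-01,
         8.38304850e+01],
       [ 9.99999255e-01,  1.04726569e-03, -6.26917928e-04,
         8.00834531e-01],
       [ 9.33308955e-04, -3.25074691e-01,  9.45687884e-01,
        -1.31397661e+02],
       [ 0.00000000e+00,  0.00000000e+00,  0.00000000e+00,
         1.00000000e+00]])}
```

View pics/w1.png

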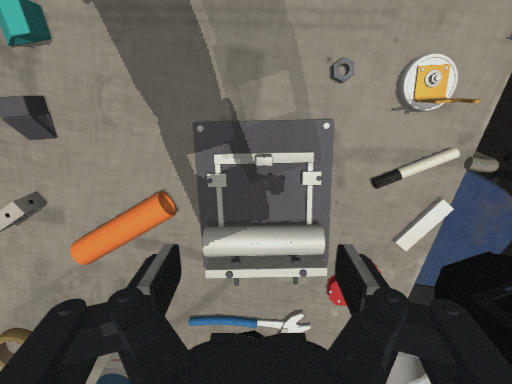

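The wrist view shows the rail at row 272, the pipe at (264,240), the fork bar at row 158 and the handle at (264,158). I'll fit the stand frame from the depth.

```bash
python3 - <<'E'
from h import *
t=np.load('w1.npz'); im,P=t['im'],t['P']
m=np.zeros((384,512),bool); m[188:222,228:300]=1; m[125:148,205:325]=1
m&=~np.isnan(P[...,2])&(im.max(2)<110)
Q=P[m]; A=np.c_[Q[:,:2],np.ones(len(Q))]
c=np.linalg.lstsq(A,Q[:,2],rcond=None)[0]; print('plane',c,'rms',np.std(A@c-Q[:,2]),len(Q))
n=np.array([-c[0],-c[1],1]);n/=np.linalg.norm(n); print('tilt',np.degrees(np.arccos(n[2])),'downhill yaw',np.arctan2(c[1],c[0]))
H=(P-np.array([0,0,c[2]]))@n   # height over deck
roi=np.zeros((384,512),bool); roi[115:285,190:335]=1
br=im.min(2)>120
def show(k,mm):
    q=P[mm]; r=cv2.minAreaRect(q[:,:2].astype(np.float32)); print(k,mm.sum(),q.mean(0).round(1),H[mm].mean().round(1),H[mm].max().round(1),r)
    vx=cv2.fitLine(q[:,:2].astype(np.float32),cv2.DIST_L2,0,.01,.01).ravel(); print('   line yaw-90:',np.arctan2(vx[1],vx[0]))
g=roi.copy(); g[:226]=0; g[262:]=0; show('pipe',g&br&(H>44)&(H<60))
g=roi.copy(); g[:266]=0; show('rail',g&br&(H>30)&(H<42))
g=roi.copy(); g[150:170,250:278]&=1; g[:150]=0; g[172:]=0; show('handle',g&(H>36)&(H<56)); show('bar',g&br&(H>4)&(H<16))
# deck outline from dark mask
d=roi&(im.max(2)<95)&(abs(H)<4); k,l,st,ce=cv2.connectedComponentsWithStats(d.astype(np.uint8)); 
show('deck',d)
np.savez('deck.npz',n=n,c=c)
E
```

```text
plane [ 8.82261825e-02 -3.35505680e-03 -2.42253943e+01] rms 0.8389260041455421 5182
tilt 5.045558548751105 downhill yaw -0.03800958890102974
pipe 1905 [666.8 141.9  81. ] 46.7 50.4 ((667.29833984375, 140.71717834472656), (189.70533752441406, 29.7629451751709), 88.15541076660156)
   line yaw-90: 1.5475808
rail 972 [721.1 143.3  75. ] 36.0 40.9 ((721.6596069335938, 142.3715362548828), (198.51785278320312, 16.915658950805664), 88.46659851074219)
   line yaw-90: 1.5464786Traceback (most recent call last):
  File "<stdin>", line 16, in <module>
numpy._core._exceptions._UFuncOutputCastingError: Cannot cast ufunc 'bitwise_and' output from dtype('int64') to dtype('bool') with casting rule 'same_kind'
```

```bash
cat >> h.py <<'E'
def deckfit():
    pass
E
python3 - <<'E'
from h import *
t=np.load('w1.npz'); im,P=t['im'],t['P']; D=np.load('deck.npz'); n,c=D['n'],D['c']
H=(P-np.array([0,0,c[2]]))@n
yaw=-0.026; x=np.array([np.cos(yaw),np.sin(yaw),0]); x-=n*(x@n); x/=np.linalg.norm(x); y=np.cross(n,x)
O=np.array([716.7,143,0]); O[2]=c[:2]@O[:2]+c[2]; print(O,x,y,n)
L=np.stack([(P-O)@x,(P-O)@y,H],-1)
def show(k,r,lo,hi,br=0):
    m=np.zeros(H.shape,bool); m[r[0]:r[1],r[2]:r[3]]=1; m&=(H>lo)&(H<hi)&(im.min(2)>br); q=L[m]
    print(k,m.sum(),q.mean(0).round(1),np.percentile(q,[2,98],axis=0).round(1).tolist())
show('handle',(148,172,245,285),38,56)
show('bar',(148,172,212,318),5,18)
show('pipe',(222,262,200,330),35,60)
show('rail',(262,282,200,332),28,44,120)
show('strapL',(172,190,205,228),11,22); show('strapR',(172,190,302,322),11,22)
show('deck',(115,150,190,340),-4,4)
# chock
m=np.zeros(H.shape,bool); m[85:145,0:65]=1; m&=(P[...,2]>37)&(P[...,2]<50); q=P[m]; print('chock',m.sum(),q.mean(0),cv2.minAreaRect(q[:,:2].astype(np.float32)))
E
```

```text
Traceback (most recent call last):
FileNotFoundError: [Errno 2] No such file or directory: 'deck.npz'
```

```bash
python3 - <<'E'
s=open('h.py').read().replace("def deckfit():\n    pass\n","""c=np.array([0.0882262,-0.0033551,-24.22539])
n=np.array([-c[0],-c[1],1]); n/=np.linalg.norm(n); yaw=-0.026
x=np.array([np.cos(yaw),np.sin(yaw),0]); x-=n*(x@n); x/=np.linalg.norm(x); y=np.cross(n,x)
O=np.array([716.7,143,0]); O[2]=c[:2]@O[:2]+c[2]
def loc(P): return np.stack([(P-O)@x,(P-O)@y,(P-O)@n],-1)
def wor(l): return O+l[0]*x+l[1]*y+l[2]*n
""")
open('h.py','w').write(s)
E
python3 - <<'E'
from h import *
t=np.load('w1.npz'); im,P=t['im'],t['P']
print(O,x,y,n); L=loc(P); H=L[...,2]
def show(k,r,lo,hi,br=0):
    m=np.zeros(H.shape,bool); m[r[0]:r[1],r[2]:r[3]]=1; m&=(H>lo)&(H<hi)&(im.min(2)>br); q=L[m]
    print(k,m.sum(),q.mean(0).round(1),np.percentile(q,[2,98],axis=0).round(1).tolist())
show('handle',(148,172,245,285),38,56)
show('bar',(148,172,212,318),5,18)
show('pipe',(222,262,200,330),35,60)
show('rail',(262,282,200,332),28,44,120)
show('strapR',(172,190,205,228),11,22); show('strapL',(172,190,302,322),11,22)
show('deck',(115,150,190,340),-4,4)
m=np.zeros(H.shape,bool); m[85:145,0:65]=1; m&=(P[...,2]>37)&(P[...,2]<50); q=P[m]; print('chock',m.sum(),q.mean(0),cv2.minAreaRect(q[:,:2].astype(np.float32)))
E
```

```text
[716.7        143.          38.52654824] [ 0.99579139 -0.02580313  0.08794146] [ 0.02599706  0.99966146 -0.00106034] [-0.08788433  0.0033421   0.99612508]
handle 167 [-177.3    0.2   45.1] [[-183.6, -11.2, 42.0], [-170.7, 11.9, 46.9]]
bar 1007 [-175.5    2.5   10.4] [[-184.5, -75.6, 6.6], [-157.2, 76.3, 12.8]]
pipe 2980 [-49.   -3.3  44.5] [[-65.2, -94.4, 36.0], [-27.0, 87.5, 48.8]]
rail 972 [ 7.5  0.4 36. ] [[0.4, -95.9, 34.3], [15.6, 95.1, 37.7]]
strapR 259 [-144.5  -74.5   14.5] [[-154.8, -89.0, 11.5], [-134.0, -60.7, 17.8]]
strapL 252 [-143.7   74.3   14.7] [[-153.6, 60.3, 12.5], [-133.8, 88.6, 17.9]]
deck 4097 [-211.5    2.3    0. ] [[-233.0, -105.0, -1.8], [-189.3, 105.6, 1.9]]
chock 703 [ 448.33145858 -208.5058611    41.40733022] ((448.3796081542969, -211.89295959472656), (33.652793884277344, 45.999176025390625), 1.4079992771148682)
```

Every feature matches the given dimensions to within about 1 mm: handle at -177, straps at -144, deck edge at -234. Next I move above the chock and read the bolt protrusion from the top view.

Call:
carry_out:
  rotation:
    - [0, 0, 0.009]
    - [0, 0, 0.009]
    - [0, 0, 0.009]
    - [0, 0, 0.009]
    - [0, 0, 0.009]
    - [0, 0, 0.009]
    - [0, 0, 0.009]
    - [0, 0, 0.009]
    - [0, 0, 0]
  xyz:
    - [-11, -44, -15]
    - [-11, -44, -15]
    - [-11, -44, -15]
    - [-11, -44, -15]
    - [-11, -44, -15]
    - [-11, -44, -15]
    - [-10, -44, -15]
    - [-10, -43, -15]
    - [0, 0, 0]
  gripper: [0, 0, 0, 0, 0, 0, 0, 0, 0]

```text
clock: 3.02
position: [443.7, -210.7, 199.1]
eef_rot: [-0.001, -0.012, 1.0, 0.001]
ft_force: [-0.2, 0.8, 0.3]
finger_gap: 84.9
grip_force: 0.0
```

```bash
python3 - <<'E'
from h import *
s=arm.sense(); print(s['position'],s['eef_rot'],s['ft_force'])
im,d,P,W,p=cam('wrist'); np.savez('w2.npz',im=im,P=P)
for lo in (36,10):
    m=(P[...,2]>lo)&(P[...,2]<50)&(im.max(2)<110)&(abs(P[...,0]-460)<50)&(abs(P[...,1]+212)<40); q=P[m]; print('chock',lo,m.sum(),q.mean(0),np.percentile(q,[1,99],axis=0).round(1).tolist(),cv2.minAreaRect(q[:,:2].astype(np.float32)))
t=np.load('top0.npz'); L=loc(t['P']); I=t['im'].max(2)
pt=arm.camera_params('top'); Wt=np.array(pt['world_from_camera'])
for r in range(136,147): # rows around bolts: local x of ray on the plane 24 mm over deck
  pr=[]
  for u in (192,193,194,219,220,221,222):
    a=ray(u,r,0,Wt,pt); o=Wt[:3,3]; dd=a-o; k=(24-(o-O)@n)/(dd@n); l=loc(o+k*dd); pr.append(f'{l[0]:.0f},{l[1]:.0f}:{I[r,u]}')
  print(r,pr)
c_=cv2.resize(im[::1],None,fx=1,fy=1); cv2.imwrite('pics/w2.png',c_)
E
```

```text
[ 443.67917703 -210.66211299  199.07269793] [-1.22588445e-03 -1.18669499e-02  9.99928627e-01  6.43271870e-04] [-0.19350698  0.75448627  0.25055777]
chock 36 1133 [ 446.19463957 -212.13911045   41.29658308] [[430.7, -233.8, 36.3], [463.9, -190.6, 43.5]] ((448.4109802246094, -212.24169921875), (35.32231140136719, 43.915557861328125), 2.3325819969177246)
chock 10 1788 [ 452.48660985 -211.96978537   34.82378288] [[430.5, -233.8, 10.7], [490.0, -190.3, 43.4]] ((460.57672119140625, -211.77525329589844), (59.977481842041016, 43.956809997558594), 1.682220697402954)
136 ['9,48:205', '9,45:205', '9,41:203', '13,-48:205', '13,-52:197', '13,-55:137', '13,-59:96']
137 ['5,48:201', '5,44:201', '5,41:201', '9,-48:203', '9,-52:177', '9,-55:117', '9,-59:90']
138 ['1,48:109', '2,44:133', '2,41:144', '5,-48:203', '6,-52:198', '6,-55:137', '6,-59:100']
139 ['-2,48:74', '-2,44:69', '-2,41:72', '2,-48:154', '2,-52:160', '2,-56:152', '2,-59:133']
140 ['-6,48:77', '-5,44:59', '-5,40:53', '-2,-49:84', '-2,-52:84', '-1,-56:78', '-1,-59:74']
141 ['-9,47:62', '-9,44:53', '-9,40:53', '-5,-49:79', '-5,-52:75', '-5,-56:64', '-5,-59:69']
142 ['-13,47:50', '-13,44:47', '-12,40:53', '-9,-49:74', '-9,-52:73', '-9,-56:59', '-8,-60:60']
143 ['-16,47:80', '-16,44:81', '-16,40:81', '-12,-49:57', '-12,-53:50', '-12,-56:47', '-12,-60:61']
144 ['-20,47:94', '-20,43:94', '-20,40:95', '-16,-49:81', '-16,-53:80', '-16,-56:81', '-16,-60:89']
145 ['-23,47:128', '-23,43:127', '-23,40:125', '-20,-49:95', '-19,-53:94', '-19,-56:92', '-19,-60:93']
146 ['-27,47:150', '-27,43:148', '-27,40:149', '-23,-49:123', '-23,-53:120', '-23,-57:117', '-23,-60:118']
```

Call:
carry_out:
  rotation:
    - [0, 0, 0]
    - [0, 0, 0]
    - [0, 0, 0]
    - [0, 0, 0]
    - [0, 0, 0]
    - [0, 0, 0]
    - [0, 0, 0]
    - [0, 0, 0]
    - [0, 0, 0]
  xyz:
    - [1, -1, -30]
    - [1, -0.5, -30]
    - [1, 0, -30]
    - [0, 0, -30]
    - [0, 0, -25]
    - [0, 0, -20]
    - [0, 0, -14]
    - [0, 0, 0]
    - [0, 0, 0]
  gripper: [0, 0, 0, 0, 0, 0, 0, 0, 0]

```text
clock: 4.2
position: [448.7, -211.4, 22.0]
eef_rot: [0.0, -0.013, 1.0, -0.0]
ft_force: [-0.4, 0.4, 0.5]
finger_gap: 85.1
grip_force: 0.0
```

Call:
carry_out:
  rotation:
    - [0, 0, 0]
    - [0, 0, 0]
    - [0, 0, 0]
    - [0, 0, 0]
    - [0, 0, 0]
    - [0, 0, 0]
    - [0, 0, 0]
    - [0, 0, 0]
    - [0, 0, 0]
    - [0, 0, 0]
  xyz:
    - [0, 0, 0]
    - [0, 0, 0]
    - [0, 0, 0]
    - [0, 0, 0]
    - [0, 0, 0]
    - [0, 0, 0]
    - [0, 0, 0]
    - [0, 0, 0]
    - [0, 0, 0]
    - [0, 0, 0]
  gripper: [120, 120, 160, 200, 255, 255, 255, 255, 255, 255]

```text
clock: 5.45
position: [448.4, -211.9, 22.0]
eef_rot: [0.0, -0.013, 1.0, -0.0]
ft_force: [-0.8, 1.1, 5.9]
finger_gap: 43.0
grip_force: 61.6
```

```bash
python3 - <<'E'
from h import *
s=arm.sense(); q=s['eef_rot']; Rn=R.from_quat(np.roll(q,-1))
T=np.c_[-x,y,-n]  # tool x,y,z columns
print('tcp',s['position'],'rotvec',(R.from_matrix(T)*Rn.inv()).as_rotvec(),np.linalg.det(T))
for l in [(-121.5,-2,80),(-121.5,-2,22)]: print(l,wor(l).round(1),(wor(l)-s['position']).round(1))
E
```

```text
tcp [ 448.39478589 -211.92361217   22.01552327] rotvec [-0.00061856 -0.08721924 -0.05175122] 1.0000000000000002
(-121.5, -2, 80) [588.6 144.4 107.5] [140.2 356.3  85.5]
(-121.5, -2, 22) [593.7 144.2  49.8] [145.3 356.1  27.7]
```

Call:
carry_out:
  rotation:
    - [0, 0, 0]
    - [0, 0, 0]
    - [0, 0, 0]
    - [0, 0, 0]
    - [0, 0, 0]
    - [0, 0, 0]
  xyz:
    - [0, 0, 10]
    - [0, 0, 30]
    - [0, 0, 35]
    - [0, 0, 35]
    - [0, 0, 20]
    - [0, 0, 0]
  gripper: [255, 255, 255, 255, 255, 255]

```text
clock: 6.2
position: [448.8, -212.0, 152.9]
eef_rot: [0.001, -0.013, 1.0, -0.001]
ft_force: [-0.4, -0.7, -4.5]
finger_gap: 43.3
grip_force: 62.4
```

Call:
carry_out:
  rotation:
    - [0, -0.0109, -0.0065]
    - [0, -0.0109, -0.0065]
    - [0, -0.0109, -0.0065]
    - [0, -0.0109, -0.0065]
    - [0, -0.0109, -0.0065]
    - [0, -0.0109, -0.0065]
    - [0, -0.0109, -0.0065]
    - [0, -0.0109, -0.0065]
    - [0, 0, 0]
    - [0, 0, 0]
    - [0, 0, 0]
  xyz:
    - [17.5, 44.5, 0]
    - [17.5, 44.5, 0]
    - [17.5, 44.5, 0]
    - [17.5, 44.5, 0]
    - [17.5, 44.5, 0]
    - [17.5, 44.5, 0]
    - [17.5, 44.5, 0]
    - [17.5, 44.5, 0]
    - [0, 0, -20]
    - [0, 0, 0]
    - [0, 0, 0]
  gripper: [255, 255, 255, 255, 255, 255, 255, 255, 255, 255, 255]

```text
clock: 7.58
position: [587.5, 143.7, 130.7]
eef_rot: [0.043, 0.013, 0.999, -0.001]
ft_force: [0.4, -0.2, -3.8]
finger_gap: 43.4
grip_force: 62.7
```

```bash
cat > st.py <<'E'
from h import *
s=arm.sense(); Rn=R.from_quat(np.roll(s['eef_rot'],-1)); T=np.c_[-x,y,-n]; f=s['ft_force']
print('clk',s['clock'],'tcp',s['position'].round(1),'loc',loc(s['position']).round(1),'rot',(R.from_matrix(T)*Rn.inv()).as_rotvec().round(4),'F loc',np.round([f@x,f@y,f@n],1),'gap',round(s['finger_gap'],1))
E
python3 st.py; python3 - <<'E'
from h import *
im,d,P,W,p=cam('wrist'); cv2.imwrite('pics/w3.png',im); np.savez('w3.npz',im=im,P=P)
E
```

```text
clk 7.575 tcp [587.5 143.7 130.7] loc [-120.6   -2.7  103.1] rot [-0.0006 -0.0026  0.0004] F loc [ 0.1 -0.2 -3.8] gap 43.4
```

View pics/w3.png

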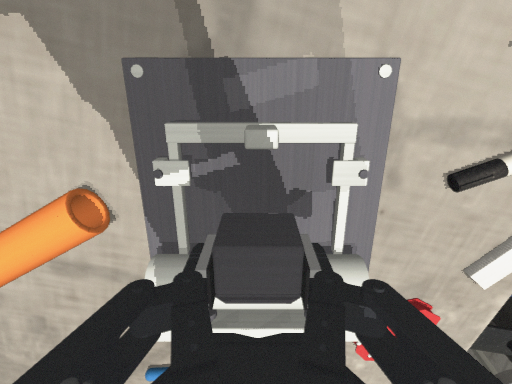

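The view shows the chock (258,255) held squarely between the fingers, toe uphill, with the handle behind it at (261,137). I'll check its tilt and underside from the depth.

```bash
python3 - <<'E'
from h import *
t=np.load('w3.npz'); L=loc(t['P'])
for r in [(250,298,222,294),(216,244,226,292)]:
    q=L[r[0]:r[1],r[2]:r[3]].reshape(-1,3); q=q[~np.isnan(q[:,0])]; m=q.mean(0); u,sv,v=np.linalg.svd(q-m,full_matrices=False)
    print(m.round(1),np.percentile(q,[1,99],axis=0).round(1).tolist(),'normal',v[2].round(3),'rms',sv[2]/len(q)**.5)
E
```

```text
[-123.2   -2.   122.8] [[-136.5, -19.2, 119.7], [-107.0, 15.1, 124.2]] normal [ 0.045 -0.001  0.999] rms 0.7631497124142615
[-138.1   -1.5  104.6] [[-138.8, -19.1, 87.4], [-137.5, 16.1, 119.7]] normal [ 1.    -0.002 -0.001] rms 0.2867529337172385
```

Call:
carry_out:
  rotation:
    - [0, -0.002, 0]
    - [0, 0, 0]
    - [0, 0, 0]
    - [0, 0, 0]
    - [0, 0, 0]
    - [0, 0, 0]
  xyz:
    - [2, 0, -20]
    - [2, 0, -20]
    - [1.6, 0, -20]
    - [1, 0, -14.5]
    - [0, 0, 0]
    - [0, 0, 0]
  gripper: [255, 255, 255, 255, 255, 255]

```text
clock: 8.38
position: [595.0, 144.4, 57.0]
eef_rot: [0.045, 0.013, 0.999, -0.001]
ft_force: [0.1, 0.3, -3.7]
finger_gap: 43.2
grip_force: 62.7
```

```bash
python3 st.py
```

```text
clk 8.375 tcp [595.  144.4  57. ] loc [-119.6   -1.7   29.1] rot [-0.0011  0.0016 -0.0002] F loc [-0.2  0.3 -3.7] gap 43.2
```

Call:
carry_out:
  rotation:
    - [0, 0, 0]
    - [0, 0, 0]
    - [0, 0, 0]
    - [0, 0, 0]
  xyz:
    - [0.2, 0, -2.5]
    - [0.2, 0, -2]
    - [0, 0, -1]
    - [0, 0, 0]
  gripper: [255, 255, 255, 255]

```text
clock: 8.88
position: [595.1, 144.4, 51.3]
eef_rot: [0.045, 0.013, 0.999, -0.001]
ft_force: [-0.3, 0.1, -4.2]
finger_gap: 42.9
grip_force: 62.7
```

Call:
carry_out:
  rotation:
    - [0, 0, 0]
    - [0, 0, 0]
  xyz:
    - [0, 0, -0.5]
    - [0, 0, 0]
  gripper: [255, 255]

```text
clock: 9.12
position: [595.1, 144.3, 50.8]
eef_rot: [0.045, 0.013, 0.999, -0.001]
ft_force: [-1.0, -0.6, -4.1]
finger_gap: 43.3
grip_force: 62.7
```

Call:
carry_out:
  rotation:
    - [0, 0, 0]
    - [0, 0, 0]
  xyz:
    - [0, 0, -0.5]
    - [0, 0, 0]
  gripper: [255, 255]

```text
clock: 9.38
position: [595.1, 144.3, 50.3]
eef_rot: [0.045, 0.013, 0.999, -0.001]
ft_force: [-0.2, 0.2, -3.3]
finger_gap: 43.2
grip_force: 62.7
```

Call:
carry_out:
  rotation:
    - [0, 0, 0]
    - [0, 0, 0]
  xyz:
    - [0, 0, -0.5]
    - [0, 0, 0]
  gripper: [255, 255]

```text
clock: 9.62
position: [595.2, 144.4, 50.0]
eef_rot: [0.045, 0.013, 0.999, -0.001]
ft_force: [-1.9, 0.4, -0.9]
finger_gap: 43.2
grip_force: 63.3
```

Call:
carry_out:
  rotation:
    - [0, 0, 0]
    - [0, 0, 0]
    - [0, 0, 0]
    - [0, 0, 0]
    - [0, 0, 0]
    - [0, 0, 0]
    - [0, 0, 0]
  xyz:
    - [2, -0.05, 0.18]
    - [2, -0.05, 0.18]
    - [2, -0.05, 0.18]
    - [2, -0.05, 0.18]
    - [1, -0.03, 0.09]
    - [1, -0.03, 0.09]
    - [0, 0, 0]
  gripper: [255, 255, 255, 255, 255, 255, 255]

```text
clock: 10.5
position: [604.8, 144.1, 50.9]
eef_rot: [0.044, 0.013, 0.999, -0.001]
ft_force: [-4.9, -0.4, 4.7]
finger_gap: 43.2
grip_force: 63.8
```

```bash
python3 st.py
```

```text
clk 10.5 tcp [604.8 144.1  50.9] loc [-110.3   -1.8   22.1] rot [-0.001   0.0005 -0.0001] F loc [-4.5 -0.5  5.1] gap 43.2
```

Call:
carry_out:
  rotation:
    - [0, 0, 0]
    - [0, 0, 0]
    - [0, 0, 0]
    - [0, 0, 0]
  xyz:
    - [0, 0, 0.5]
    - [1, -0.03, 0.1]
    - [1, -0.03, 0.1]
    - [0, 0, 0]
  gripper: [255, 255, 255, 255]

```text
clock: 11.0
position: [607.3, 144.0, 51.3]
eef_rot: [0.045, 0.013, 0.999, -0.001]
ft_force: [0.8, -0.5, -3.7]
finger_gap: 42.9
grip_force: 62.8
```

Call:
carry_out:
  rotation:
    - [0, 0, 0]
    - [0, 0, 0]
    - [0, 0, 0]
  xyz:
    - [1, -0.03, 0.1]
    - [1, -0.03, 0.1]
    - [0, 0, 0]
  gripper: [255, 255, 255]

```text
clock: 11.38
position: [608.4, 143.9, 51.3]
eef_rot: [0.044, 0.013, 0.999, -0.001]
ft_force: [-1.7, 0.6, -3.9]
finger_gap: 43.0
grip_force: 62.9
```

```bash
python3 st.py
```

```text
clk 11.375 tcp [608.4 143.9  51.3] loc [-106.8   -2.    22.2] rot [-0.0007 -0.0004 -0.0002] F loc [-2.1  0.6 -3.8] gap 43.0
```

Call:
carry_out:
  rotation:
    - [0, 0, 0]
    - [0, 0, 0]
    - [0, 0, 0]
  xyz:
    - [1, -0.03, -0.1]
    - [1, -0.03, 0.05]
    - [0, 0, 0]
  gripper: [255, 255, 255]

```text
clock: 11.75
position: [611.4, 143.9, 51.6]
eef_rot: [0.045, 0.013, 0.999, -0.001]
ft_force: [-3.1, -0.3, -3.5]
finger_gap: 43.2
grip_force: 62.9
```

```bash
python3 st.py; python3 - <<'E'
from h import *
im,d,P,W,p=cam('top'); L=loc(P); m=np.zeros(im.shape[:2],bool); m[140:170,170:240]=1; m&=(L[...,2]>36)&(L[...,2]<56)&(abs(L[...,1])>40)&(abs(L[...,1])<85)
q=L[m]; 
for s in (1,-1): print(s,q[q[:,1]*s>0][:,0].mean(),sum(q[:,1]*s>0))
t=np.load('top0.npz');L=loc(t['P']); m=np.zeros(im.shape[:2],bool); m[140:170,170:240]=1; m&=(L[...,2]>36)&(L[...,2]<56)&(abs(L[...,1])>40)&(abs(L[...,1])<85); q=L[m]
for s in (1,-1): print('start',s,q[q[:,1]*s>0][:,0].mean(),sum(q[:,1]*s>0))
E
```

```text
clk 11.75 tcp [611.4 143.9  51.6] loc [-103.7   -1.8   22.3] rot [-0.0012  0.0017 -0.0002] F loc [-3.4 -0.3 -3.2] gap 43.2
1 -27.500688435899086 30
-1 -41.98927062789442 149
start 1 -46.005798103831985 143
start -1 -45.7507715942279 147
```

```bash
python3 - <<'E'
from h import *
t=np.load('w1.npz'); W=t['W'];p=arm.camera_params('wrist'); I=t['im'].max(2)
o=W[:3,3]; u0=[];
def lp(u,r,h):
    dd=W[:3,:3]@np.array([(u-p['cx'])/p['fx'],(r-p['cy'])/p['fy'],1]); k=(h-(o-O)@n)/(dd@n); return loc(o+k*dd)
for r in range(252,272):
  out=[]
  for yy in (50,-50,0):
    us=min(range(190,340),key=lambda u:abs(lp(u,r,30)[1]-yy)); out.append((us,lp(us,r,30)[0].round(1),[int(v) for v in I[r,us-4:us+5]],round(float(loc(t['P'][r,us])[2]),0)))
  print(r,out)
E
```

```text
252 [(296, np.float64(-25.2), [177, 178, 175, 178, 176, 175, 176, 176, 174], 45.0), (234, np.float64(-27.4), [188, 189, 188, 185, 186, 185, 187, 188, 188], 47.0), (265, np.float64(-26.3), [184, 184, 184, 185, 184, 180, 181, 183, 183], 45.0)]
253 [(296, np.float64(-23.4), [164, 166, 166, 166, 165, 164, 167, 166, 166], 42.0), (234, np.float64(-25.6), [184, 183, 183, 184, 184, 184, 182, 186, 183], 43.0), (265, np.float64(-24.5), [179, 180, 176, 178, 176, 177, 177, 174, 173], 45.0)]
254 [(296, np.float64(-21.6), [143, 146, 145, 145, 143, 148, 161, 164, 165], 42.0), (234, np.float64(-23.8), [167, 167, 168, 171, 167, 169, 168, 168, 168], 45.0), (265, np.float64(-22.7), [160, 159, 159, 158, 158, 157, 158, 155, 153], 42.0)]
255 [(296, np.float64(-19.9), [50, 52, 55, 52, 56, 86, 86, 92, 90], 0.0), (234, np.float64(-22.0), [148, 147, 146, 146, 149, 148, 146, 145, 147], 41.0), (265, np.float64(-20.9), [137, 132, 133, 126, 127, 127, 115, 111, 111], 40.0)]
256 [(296, np.float64(-18.1), [49, 54, 54, 52, 75, 78, 82, 83, 83], -0.0), (235, np.float64(-20.2), [84, 80, 77, 82, 59, 49, 47, 49, 56], -1.0
[... 2651 characters left out ...]
296, np.float64(5.4), [210, 210, 211, 212, 212, 212, 213, 212, 203], 36.0), (235, np.float64(3.3), [124, 125, 126, 136, 140, 140, 142, 144, 146], 34.0), (265, np.float64(4.3), [178, 190, 181, 180, 190, 195, 197, 198, 202], 36.0)]
270 [(296, np.float64(7.3), [208, 209, 208, 211, 208, 210, 211, 207, 117], 37.0), (235, np.float64(5.1), [196, 202, 205, 203, 202, 205, 205, 202, 206], 36.0), (265, np.float64(6.2), [206, 207, 209, 206, 208, 207, 205, 210, 209], 35.0)]
271 [(296, np.float64(9.1), [209, 210, 210, 208, 207, 209, 206, 170, 83], 35.0), (235, np.float64(7.0), [141, 196, 206, 205, 204, 207, 207, 208, 206], 35.0), (265, np.float64(8.0), [211, 205, 208, 207, 208, 205, 208, 208, 208], 36.0)]
```

Call:
carry_out:
  rotation:
    - [0, 0, 0]
    - [0, 0, 0]
    - [0, 0, 0]
  xyz:
    - [0.5, -0.01, 0.04]
    - [0.5, -0.01, 0.04]
    - [0, 0, 0]
  gripper: [255, 255, 255]

```text
clock: 12.18
position: [612.2, 143.9, 51.6]
eef_rot: [0.045, 0.013, 0.999, -0.001]
ft_force: [-3.2, 0.6, -4.9]
finger_gap: 43.0
grip_force: 62.8
```

The bolt faces read at about x = -10 mm, so the pipe should stop with its axis near -35 mm, about 5 mm further on.

Call:
carry_out:
  rotation:
    - [0, 0, 0]
    - [0, 0, 0]
    - [0, 0, 0]
    - [0, 0, 0]
    - [0, 0, 0]
  xyz:
    - [0.7, -0.02, -0.1]
    - [0.7, -0.02, -0.02]
    - [0.6, -0.02, 0.05]
    - [0.5, -0.01, 0.04]
    - [0, 0, 0]
  gripper: [255, 255, 255, 255, 255]

```text
clock: 12.8
position: [614.6, 143.8, 51.7]
eef_rot: [0.045, 0.013, 0.999, -0.001]
ft_force: [-4.5, -0.5, 0.2]
finger_gap: 43.7
grip_force: 63.2
```

Call:
carry_out:
  rotation:
    - [0, 0, 0]
    - [0, 0, 0]
    - [0, 0, 0]
  xyz:
    - [0.3, -0.01, 0.03]
    - [0.3, -0.01, 0.03]
    - [0, 0, 0]
  gripper: [255, 255, 255]

```text
clock: 13.18
position: [615.0, 143.8, 51.8]
eef_rot: [0.044, 0.013, 0.999, -0.001]
ft_force: [-5.1, 0.1, 0.7]
finger_gap: 43.1
grip_force: 63.4
```

```bash
python3 st.py
```

```text
clk 13.175 tcp [615.  143.8  51.8] loc [-100.1   -1.9   22.1] rot [-0.001   0.0008 -0.0002] F loc [-5.1 -0.   1.2] gap 43.1
```

Call:
carry_out:
  rotation:
    - [0, 0, 0]
    - [0, 0, 0]
    - [0, 0, 0]
  xyz:
    - [0.4, -0.01, 0.05]
    - [0.4, -0.01, 0.05]
    - [0, 0, 0]
  gripper: [255, 255, 255]

```text
clock: 13.55
position: [615.9, 143.8, 51.9]
eef_rot: [0.045, 0.013, 0.999, -0.001]
ft_force: [-5.2, 0.4, -0.1]
finger_gap: 43.1
grip_force: 63.4
```

Call:
carry_out:
  rotation:
    - [0, 0, 0]
    - [0, 0, 0]
    - [0, 0, 0]
  xyz:
    - [0.3, -0.01, 0.04]
    - [0.3, -0.01, 0.04]
    - [0, 0, 0]
  gripper: [255, 255, 255]

```text
clock: 13.92
position: [616.5, 143.7, 51.9]
eef_rot: [0.044, 0.013, 0.999, -0.001]
ft_force: [-4.9, -0.3, -0.2]
finger_gap: 43.1
grip_force: 63.4
```

Call:
carry_out:
  rotation:
    - [0, 0, 0]
    - [0, 0, 0]
    - [0, 0, 0]
  xyz:
    - [0.2, -0.01, 0.02]
    - [0.2, -0.01, 0.02]
    - [0, 0, 0]
  gripper: [255, 255, 255]

```text
clock: 14.3
position: [616.9, 143.7, 52.0]
eef_rot: [0.044, 0.013, 0.999, -0.001]
ft_force: [-5.2, 0.4, -0.1]
finger_gap: 43.2
grip_force: 63.4
```

Call:
carry_out:
  rotation:
    - [0, 0, 0]
    - [0, 0, 0]
    - [0, 0, 0]
  xyz:
    - [0.2, -0.01, 0.02]
    - [0.2, -0.01, 0.02]
    - [0, 0, 0]
  gripper: [255, 255, 255]

```text
clock: 14.68
position: [617.3, 143.7, 52.0]
eef_rot: [0.044, 0.013, 0.999, -0.001]
ft_force: [-5.2, 0.0, 0.2]
finger_gap: 43.0
grip_force: 63.4
```

```bash
python3 st.py
```

```text
clk 14.675 tcp [617.3 143.7  52. ] loc [-97.8  -1.9  22.2] rot [-0.0011  0.0009 -0.0001] F loc [-5.2 -0.1  0.6] gap 43.0
```

Call:
carry_out:
  rotation:
    - [0, 0, 0]
    - [0, 0, 0]
    - [0, 0, 0]
  xyz:
    - [0.2, -0.01, 0.02]
    - [0.2, -0.01, 0.02]
    - [0, 0, 0]
  gripper: [255, 255, 255]

```text
clock: 15.05
position: [617.7, 143.7, 52.0]
eef_rot: [0.044, 0.013, 0.999, -0.001]
ft_force: [-4.8, -0.4, -1.5]
finger_gap: 42.9
grip_force: 63.4
```

Call:
carry_out:
  rotation:
    - [0, 0, 0]
    - [0, 0, 0]
    - [0, 0, 0]
  xyz:
    - [0.2, -0.01, 0.02]
    - [0.2, -0.01, 0.02]
    - [0, 0, 0]
  gripper: [255, 255, 255]

```text
clock: 15.42
position: [617.8, 143.7, 52.1]
eef_rot: [0.044, 0.013, 0.999, -0.001]
ft_force: [-6.4, 0.6, 1.3]
finger_gap: 43.0
grip_force: 63.4
```

Call:
carry_out:
  rotation:
    - [0, 0, 0]
    - [0, 0, 0]
  xyz:
    - [0.2, -0.01, 0.02]
    - [0, 0, 0]
  gripper: [255, 255]

```text
clock: 15.68
position: [617.9, 143.7, 52.1]
eef_rot: [0.044, 0.013, 0.999, -0.001]
ft_force: [-6.2, -0.2, 0.9]
finger_gap: 43.3
grip_force: 63.4
```

Call:
carry_out:
  rotation:
    - [0, 0, 0]
    - [0, 0, 0]
  xyz:
    - [0.2, -0.01, 0.02]
    - [0, 0, 0]
  gripper: [255, 255]

```text
clock: 15.92
position: [617.9, 143.7, 52.1]
eef_rot: [0.044, 0.013, 0.999, -0.001]
ft_force: [-7.7, 0.8, 2.0]
finger_gap: 43.4
grip_force: 63.4
```

Call:
carry_out:
  rotation:
    - [0, 0, 0]
    - [0, 0, 0]
    - [0, 0, 0]
  xyz:
    - [0.2, -0.01, 0.02]
    - [0.2, -0.01, 0.02]
    - [0, 0, 0]
  gripper: [255, 255, 255]

```text
clock: 16.3
position: [617.9, 143.7, 52.1]
eef_rot: [0.043, 0.013, 0.999, -0.001]
ft_force: [-8.6, 0.8, 3.0]
finger_gap: 43.3
grip_force: 63.6
```

Call:
carry_out:
  rotation:
    - [0, 0, 0]
    - [0, 0, 0]
    - [0, 0, 0]
  xyz:
    - [0.2, -0.01, 0.02]
    - [0.1, 0, 0.01]
    - [0, 0, 0]
  gripper: [255, 255, 255]

```text
clock: 16.68
position: [617.8, 143.7, 52.1]
eef_rot: [0.043, 0.013, 0.999, -0.001]
ft_force: [-9.4, 0.2, 3.7]
finger_gap: 43.0
grip_force: 63.6
```

Call:
carry_out:
  rotation:
    - [0, 0, 0]
    - [0, 0, 0]
    - [0, 0, 0]
  xyz:
    - [0.2, 0, 0.03]
    - [0.2, 0, 0.03]
    - [0, 0, 0]
  gripper: [255, 255, 255]

```text
clock: 17.05
position: [617.9, 143.7, 52.1]
eef_rot: [0.043, 0.013, 0.999, -0.001]
ft_force: [-11.7, 0.6, 3.8]
finger_gap: 43.1
grip_force: 63.8
```

Call:
carry_out:
  rotation:
    - [0, 0, 0]
    - [0, 0, 0]
    - [0, 0, 0]
  xyz:
    - [0.2, 0, 0.03]
    - [0.2, 0, 0.03]
    - [0, 0, 0]
  gripper: [255, 255, 255]

```text
clock: 17.42
position: [617.9, 143.7, 52.1]
eef_rot: [0.042, 0.013, 0.999, -0.001]
ft_force: [-12.1, 1.7, 5.6]
finger_gap: 43.2
grip_force: 64.0
```

```bash
python3 st.py
```

```text
clk 17.425 tcp [617.9 143.7  52.1] loc [-97.2  -1.9  22.2] rot [-0.0006 -0.0031 -0.0002] F loc [-11.6   1.4   6.7] gap 43.2
```

Call:
carry_out:
  rotation:
    - [0, 0, 0]
    - [0, 0, 0]
    - [0, 0, 0]
    - [0, 0, 0]
    - [0, 0, 0]
    - [0, 0, 0]
    - [0, 0, 0]
    - [0, 0, 0]
    - [0, 0, 0]
    - [0, 0, 0]
  xyz:
    - [0.05, 0, 0]
    - [0, 0, 0]
    - [0, 0, 0]
    - [0, 0, 0]
    - [0, 0, 0]
    - [0, 0, 0]
    - [0, 0, 0]
    - [0, 0, 0]
    - [0, 0, 0]
    - [0, 0, 0]
  gripper: [255, 255, 255, 255, 255, 255, 255, 255, 255, 255]

```text
clock: 18.68
position: [617.9, 143.7, 52.1]
eef_rot: [0.042, 0.013, 0.999, -0.001]
ft_force: [-12.8, 1.4, 5.7]
finger_gap: 43.2
grip_force: 64.0
```

```bash
python3 st.py; python3 - <<'E'
from h import *
im,d,P,W,p=cam('top'); L=loc(P); m=np.zeros(im.shape[:2],bool); m[140:170,170:240]=1; m&=(L[...,2]>36)&(L[...,2]<56)&(L[...,1]<-40)&(L[...,1]>-85); print(L[m][:,0].mean(),m.sum())
im,d,P,W,p=cam('scene'); cv2.imwrite('pics/s3.png',cv2.resize(im[110:220,180:330],None,fx=5,fy=5,interpolation=cv2.INTER_CUBIC))
E
```

```text
clk 18.675 tcp [617.9 143.7  52.1] loc [-97.2  -1.9  22.2] rot [-0.0005 -0.0032 -0.0002] F loc [-12.3   1.    6.8] gap 43.2
-36.28510544298279 142
```

View pics/s3.png

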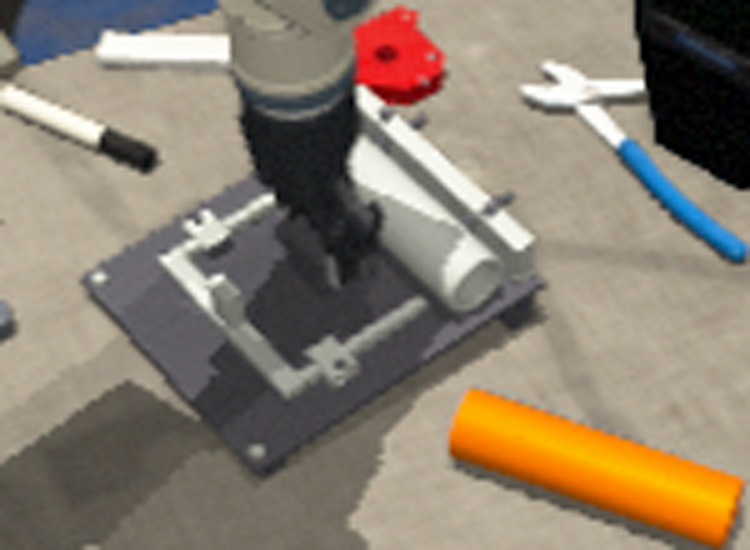

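The crop shows the pipe up against the rail bolts at about (440,230), clear of the prong end at (425,305). It moved about 9.5 mm uphill, and the hold was about 12 N for over 1 s. Next I ease the push, then let go.

Call:
carry_out:
  rotation:
    - [0, 0, 0]
    - [0, 0, 0]
    - [0, 0, 0]
    - [0, 0, 0]
    - [0, 0, 0]
  xyz:
    - [-0.3, 0, -0.02]
    - [-0.4, 0, 0]
    - [-0.4, 0, 0.05]
    - [-0.3, 0, 0.05]
    - [0, 0, 0]
  gripper: [255, 255, 255, 255, 255]

```text
clock: 19.4
position: [617.9, 143.7, 52.1]
eef_rot: [0.044, 0.013, 0.999, -0.001]
ft_force: [-7.2, 1.3, 0.2]
finger_gap: 43.3
grip_force: 63.3
```

```bash
python3 st.py
```

```text
clk 19.4 tcp [617.9 143.7  52.1] loc [-97.2  -1.9  22.2] rot [-0.0009 -0.0005 -0.0002] F loc [-7.2  1.1  0.8] gap 43.3
```

Call:
carry_out:
  rotation:
    - [0, 0, 0]
    - [0, 0, 0]
    - [0, 0, 0]
    - [0, 0, 0]
    - [0, 0, 0]
    - [0, 0, 0]
    - [0, 0, 0]
    - [0, 0, 0]
    - [0, 0, 0]
    - [0, 0, 0]
  xyz:
    - [-0.3, 0, -0.02]
    - [-0.3, 0, 0]
    - [0, 0, 0]
    - [0, 0, 0]
    - [0, 0, 0]
    - [0, 0, 0]
    - [0, 0, 0]
    - [0, 0, 0]
    - [0, 0, 0]
    - [0, 0, 0]
  gripper: [255, 255, 255, 200, 150, 100, 50, 0, 0, 0]

```text
clock: 20.65
position: [618.3, 143.6, 52.4]
eef_rot: [0.045, 0.013, 0.999, -0.001]
ft_force: [0.9, -0.7, -0.5]
finger_gap: 85.2
grip_force: 0.0
```

```bash
python3 st.py
```

```text
clk 20.65 tcp [618.3 143.6  52.4] loc [-96.8  -1.9  22.5] rot [-0.0011  0.0015 -0.0002] F loc [ 0.8 -0.7 -0.5] gap 85.2
```

Call:
carry_out:
  rotation:
    - [0, 0, 0]
    - [0, 0, 0]
    - [0, 0, 0]
    - [0, 0, 0]
    - [0, 0, 0]
    - [0, 0, 0]
    - [0, 0, 0]
    - [0, 0, 0]
  xyz:
    - [-0.4, 0, 5]
    - [-1.8, 0, 20]
    - [-3.3, 0.1, 37]
    - [-3.3, 0.1, 38]
    - [-40, 2, -3.5]
    - [-40, 2, -3.5]
    - [0, 0, 0]
    - [0, 0, 0]
  gripper: [0, 0, 0, 0, 0, 0, 0, 0]

```text
clock: 21.65
position: [530.7, 148.2, 146.7]
eef_rot: [0.046, 0.013, 0.999, -0.0]
ft_force: [0.2, 0.1, -0.5]
finger_gap: 85.4
grip_force: 0.0
```

```bash
python3 st.py; cat > ck.py <<'E'
from h import *
im,d,P,W,p=cam('wrist'); cv2.imwrite('pics/wl.png',im); L=loc(P)
def show(k,xr,yr,hr):
    m=(L[...,0]>xr[0])&(L[...,0]<xr[1])&(L[...,1]>yr[0])&(L[...,1]<yr[1])&(L[...,2]>hr[0])&(L[...,2]<hr[1]); q=L[m]
    print(k,m.sum(), q.mean(0).round(1) if len(q) else '',np.percentile(q,[2,98],axis=0).round(1).tolist() if len(q) else '')
show('handle',(-245,-150),(-20,20),(39,52)); show('chock top',(-125,-80),(-30,30),(38,47)); show('pipe L',(-70,-10),(30,80),(45,52)); show('pipe R',(-70,-10),(-80,-30),(45,52))
E
python3 ck.py
```

```text
clk 21.65 tcp [530.7 148.2 146.7] loc [-175.9    0.2  124.2] rot [-0.0018  0.004  -0.0004] F loc [ 0.1  0.1 -0.5] gap 85.4
handle 508 [-178.1    0.4   44.8] [[-183.9, -11.1, 39.5], [-170.5, 12.1, 46.6]]
chock top 1305 [-101.9   -1.3   41.7] [[-115.0, -22.4, 38.8], [-85.2, 19.6, 43.1]]
pipe L 686 [-39.1  58.7  46.9] [[-47.8, 31.8, 45.1], [-25.4, 78.7, 48.8]]
pipe R 693 [-39.  -58.2  46.9] [[-47.8, -78.3, 45.1], [-25.3, -32.0, 48.8]]
```

View pics/wl.png

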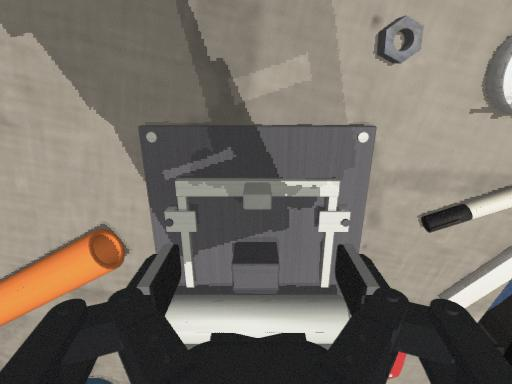

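The chock lies flat at (256,268) against the pipe, the pipe is parallel to the rail, and the handle tab is at (257,195). I'll grip the handle.

Call:
carry_out:
  rotation:
    - [0, 0, 0]
    - [0, 0, 0]
    - [0, 0, 0]
    - [0, 0, 0]
    - [0, 0, 0]
    - [0, 0, 0]
    - [0, 0, 0]
    - [0, 0, 0]
    - [0, 0, 0]
    - [0, 0, 0]
    - [0, 0, 0]
    - [0, 0, 0]
  xyz:
    - [2, 0, -28]
    - [2, 0, -28]
    - [1.5, 0, -20]
    - [1.5, 0, -16]
    - [0, 0, 0]
    - [0, 0, 0]
    - [0, 0, 0]
    - [0, 0, 0]
    - [0, 0, 0]
    - [0, 0, 0]
    - [0, 0, 0]
    - [0, 0, 0]
  gripper: [0, 0, 0, 0, 0, 120, 160, 200, 220, 255, 255, 255]

```text
clock: 23.2
position: [536.6, 147.5, 54.1]
eef_rot: [0.045, 0.013, 0.999, -0.001]
ft_force: [-0.8, -3.6, 5.5]
finger_gap: 22.9
grip_force: 59.1
```

```bash
python3 st.py
```

```text
clk 23.2 tcp [536.6 147.5  54.1] loc [-178.1   -0.2   31.4] rot [-0.0007  0.0019 -0.0004] F loc [-0.2 -3.6  5.5] gap 22.9
```

Call:
carry_out:
  rotation:
    - [0, 0, 0]
    - [0, 0, 0]
    - [0, 0, 0]
    - [0, 0, 0]
    - [0, 0, 0]
    - [0, 0, 0]
    - [0, 0, 0]
    - [0, 0, 0]
    - [0, 0, 0]
    - [0, 0, 0]
    - [0, 0, 0]
    - [0, 0, 0]
    - [0, 0, 0]
    - [0, 0, 0]
  xyz:
    - [-4, 0.1, -0.35]
    - [-4, 0.1, -0.35]
    - [-4, 0.1, -0.35]
    - [-4, 0.1, -0.35]
    - [-4, 0.1, -0.35]
    - [-4, 0.1, -0.35]
    - [-4, 0.1, -0.35]
    - [-4, 0.1, -0.35]
    - [-4, 0.1, -0.35]
    - [-4, 0.1, -0.35]
    - [-4, 0.1, -0.35]
    - [-4, 0.1, -0.35]
    - [-1, 0, -0.1]
    - [0, 0, 0]
  gripper: [255, 255, 255, 255, 255, 255, 255, 255, 255, 255, 255, 255, 255, 255]

```text
clock: 24.95
position: [488.6, 148.8, 49.9]
eef_rot: [0.046, 0.013, 0.999, -0.0]
ft_force: [2.9, -4.7, 4.8]
finger_gap: 23.0
grip_force: 59.5
```

```bash
python3 st.py
```

```text
clk 24.95 tcp [488.6 148.8  49.9] loc [-2.263e+02 -1.000e-01  3.140e+01] rot [-0.0012  0.0038 -0.0005] F loc [ 3.4 -4.6  4.5] gap 23.0
```

Call:
carry_out:
  rotation:
    - [0, 0, 0]
    - [0, 0, 0]
    - [0, 0, 0]
    - [0, 0, 0]
    - [0, 0, 0]
    - [0, 0, 0]
    - [0, 0, 0]
    - [0, 0, 0]
    - [0, 0, 0]
    - [0, 0, 0]
    - [0, 0, 0]
    - [0, 0, 0]
    - [0, 0, 0]
  xyz:
    - [-1, 0, -0.1]
    - [-0.8, 0, -0.1]
    - [0, 0, 0]
    - [0, 0, 0]
    - [0, 0, 0]
    - [0, 0, 0]
    - [0, 0, 0]
    - [0, 0, 0]
    - [-0.9, 0, 10]
    - [-2.6, 0, 30]
    - [-3.5, 0, 40]
    - [-4, 0, 45]
    - [0, 0, 0]
  gripper: [255, 255, 255, 150, 50, 0, 0, 0, 0, 0, 0, 0, 0]

```text
clock: 26.58
position: [476.5, 149.7, 177.6]
eef_rot: [0.048, 0.013, 0.999, 0.001]
ft_force: [0.7, -0.8, -0.1]
finger_gap: 85.1
grip_force: 0.0
```

```bash
python3 st.py; python3 ck.py
```

```text
clk 26.575 tcp [476.5 149.7 177.6] loc [-227.2    0.3  159.7] rot [-0.0032  0.0081 -0.0003] F loc [ 0.7 -0.8 -0.1] gap 85.1
handle 373 [-227.9    0.4   44.9] [[-233.7, -10.8, 40.3], [-220.8, 12.1, 46.8]]
chock top 907 [-101.7   -1.5   41.6] [[-115.0, -22.5, 38.7], [-84.0, 19.6, 43.1]]
pipe L 175 [-41.2  70.3  46.9] [[-47.4, 58.3, 45.2], [-32.4, 79.5, 48.8]]
pipe R 209 [-40.9 -69.2  47. ] [[-48.4, -79.4, 45.1], [-30.4, -55.5, 48.8]]
```

View pics/wl.png

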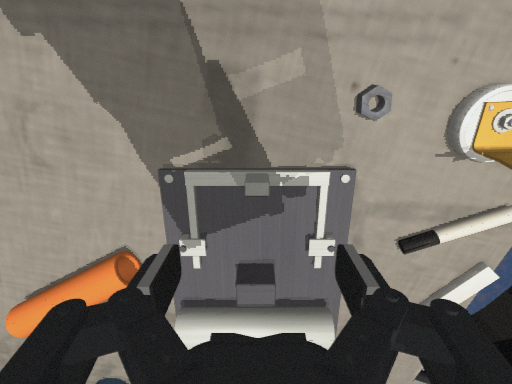

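The final view shows the handle at (257,184) drawn about 50 mm downhill. The chock at (256,284) hasn't moved, and the pipe at row 325 is held by it, parallel to the rail. I'm handing in.

```bash
python3 -c "
from station import arm
print(arm.finish_job())"
```

```text
the job is handed in; nothing more can be done
None
```

I handed the job in at about 27 s: the pipe was nipped against the bolt heads with a steady push of about 12 N, the stop is drawn back about 50 mm, and the chock alone holds the pipe; no verdict came back.

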